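# Find the grill press that rocks

### The arm

A 7-joint arm with a two-finger parallel gripper is mounted at the origin on the work surface. World frame = base frame: x ahead of the robot, y to its left, z up, the work surface at z = 0. Lengths are in m, angles in rad, forces in N, time in s.
With the tool pointing down it reaches from about 0.4 to 0.85 m from the base axis. Payload 4.5 kg.
Tool frame: the origin (TCP) lies where the fingers leave the gripper's body, on its centre line; the fingertips stand 64 mm ahead of it and the grasp point (between the pads) lies 45 mm ahead of it; z points along the fingers, y is the line along which they close (so a half turn about z gives the same grasp; the last joint's range is limited). The gripper opens to 88 mm and grips with 3 to 60 N. Pads are 18 mm wide; open, the fingers measure 123 mm over their backs; the gripper's body (75 mm by 187 mm) begins 45 mm behind the grasp point.
Start: joints at [-1.076, 0.689, -0.195, 1.565, 0.157, 0.902, -0.215], TCP at [0.278, 0.56, 0.303] pointing down, gripper open.
Joint ranges: [-3.01, 3.01], [-0.46, 2.08], [-1.47, 1.51], [0.13, 2.56], [-1, 4.14], [0.04, 2.09], [-2.66, 2.66]. Speed limits (rad/s): [2.57, 2.57, 3.14, 3.14, 3.14, 3.14, 3.14].

### API

Orientations are given as a unit quaternion [x, y, z, w].
In Python, from plant import r gives the robot as it stands.
- The arm moves only by the tool play_rows, never from a script. Its arguments are lists of equal length, an entry for each row: "translation": the shift along the tool's x, y, z in m, a list of three; "delta_rot": the turn, a rotation vector about the tool's x, y, z in degrees, a list of three; "grip": the opening, from -1 (shut) to 1 (fully open). In form: {"translation": [[x, y, z], ...], "delta_rot": [[rx, ry, rz], ...], "grip": [grip, ...]}. A call has 1 to 20 rows; each row shifts and turns the commanded pose from where the row before left it, along the tool's axes as they then stand; what a row does not reach is not made up. A row lasts 1/8 s, in which the tool goes at most 62.5 mm and 10.7 degrees, less where a joint would pass 70% of its speed; a pose out of reach is approached as far as the arm can. A call with a gripper value outside its range is refused whole. The fingers move at their own pace and stop on an object; "squeeze" is the grip in N (left out, the last holds). Time passes only in rows, so rows that do not move let the fingers close. It gives the time, the measured TCP pose, the force, the opening and the grip force at its end, in the units of the state.
- r.get_state(): the state, without advancing time (a new reading comes with each control period).
- r.snapshot(name): name is "scene" or "top" or "wrist"; returns the picture (400x640x3 uint8, blue, green, red); there is no depth.
- r.get_calibration(name): a dict with "intrinsics" (3x3 intrinsics, pixels), "eye" and "rotation" of the camera in the world. Camera axes: x right, y up, looking along -z (the intrinsics and any distortion apply to the point x, -y, -z); pixel columns grow to the right and rows downward; lengths in m; the calibration is good to about 2 mm. A picture is of the moment at which its call begins: read the wrist's pose just before it. get_calibration takes no time and is no camera call; for the wrist camera it gives the pose at the moment of the call.
- r.finish_job(): hands the job in; it is judged then, once.
Trained networks look in the newest picture that a camera, given by its name, has taken for a name from the list of things; names that differ only in an ending like _2 or _b are one class to them, and where a whole thing is asked for, a point or a joint stands for the part that bears it (a point fixed in the world has none). Each returns a list of dicts, best first, with "confidence" (0 to 1); they miss things now and then, are a little off and sometimes report something else, mostly with a low value. They report only what shows in the picture. A call takes as long as a camera call. They do not tell look-alikes from the thing itself.
- r.look_for(camera, target): "point" ([x, y, z] in m, in world coordinates, good to about 4 mm: the middle of the surface that is visible of it).
- r.silhouettes(camera, target): "pixels" (400x640 bool, what is visible of it).
The state is a dict: "clock": time; "q": joint angles; "qd": joint speeds; "joint_torque": joint torques, N m; "tool_pos": TCP position; "eef_rot": TCP orientation; "contact_force": force on the tool from outside, world axes, zero at the start; "moment": the same for the moment, N m; "opening": opening from 0.0 (shut) to 1.0 (fully open); "finger_force": force on a finger pad.
Only numpy, scipy, OpenCV 4.12 (cv2) and the standard library are available. Lean on these libraries where they do the work, as an engineer would, in place of code of your own. Each camera call takes 0.05 s, during which the arm holds its last target. There are 200 camera calls.

### The job

One of the three steel grill presses on the griddle is warped and rocks. Press gently down on the corners of the presses, one corner after another, to find the one that rocks, never harder than 20 N on a plate; then put that press into the red tray so that it lies flat in it, and leave the other two and everything else where they stand.

Things in the scene. Friction and masses are not known exactly. Their poses are not given: they have to be found in the camera images.
- place_1 (a point): Middle of the first place on the griddle's top face, z up. A square grill press stands here, centred within 3 mm, edges along this point's x and y within 0.04 rad: steel plate 100 x 100 mm, its top face 13 mm above the griddle, with an upright round wooden knob in its middle (22 mm diameter, from 13 to 55 mm above the griddle); 0.5 to 0.75 kg.
- place_2 (a point): Middle of the second place, 145 mm from place_1 along the griddle's -y, with a press of the same look. All three presses stand level; one of them, at any place, is warped: it bears on three corners and the fourth hovers unseen. Pushed there with 1 to 2 N the corner dips about 4 mm until it meets the griddle, and rises again when let go. All other corners give about 0.1 mm per N.
- place_3 (a point): Middle of the third place, 145 mm from place_2 along the griddle's -y, with a press of the same look. On every press the best point to push a corner is 40 mm from the middle along both edges, clear of the knob. Pushing a plate with more than 20 N damages it.
- griddle: Flat dark steel griddle, fixed, level, 240 mm (x) by 460 mm (y), its top face 25 mm above the counter; origin at the middle of its underside, z up.
- tray: Red square open tray, fixed on the counter to the left or right of the griddle, 158 x 158 mm outside, 150 x 150 mm inside, 22 mm high, walls 4 mm, floor 4 mm thick; origin at the middle of its underside, z up. A press fits inside at any angle.
- tray_in (a point): Middle of the tray's inner floor, z up.
- bowl: Stainless bowl, 150 mm wide, 65 mm high, on the other side of the griddle; stays where it is. Origin under its centre.
- colander: Yellow plastic colander, 170 mm wide, 78 mm high; stays. Origin under its centre.
- glass_lid: Round glass lid, 160 mm wide, 45 mm high with its knob; stays. Origin under its centre.
- cup_blue: Blue ceramic mug, 76 mm wide, 85 mm high; stays. Origin under its centre.
- cup_white: White ceramic cup, 76 mm wide, 85 mm high; stays. Origin under its centre.
- spoon: Wooden spoon 220 mm long lying beyond the griddle; stays. Origin under its middle.
Mind the look-alikes: they are no part of the job. There is more than one size of the tray; the one meant has the size given above.

How it is judged:
On the way:
1. the warped press, still in its place, is rocked all the way over by a fingertip push on its hovering corner (angle between warped_press_c0's own z axis and vertical above 0.075 rad and contact force between the fingers and warped_press_c0 above 0.5 N and contact force between griddle and warped_press above 0.5 N and distance of warped_press_c0 from where it was at the start of the episode below 0.015 m), for 0.1 s.
At the end, for the whole second after the job is handed in: The warped press lies flat (within 3 degrees) on the tray's floor, its middle within 40 mm of the tray's middle, let go; the two sound presses stand level within 20 mm of where they were (horizontal distance between warped_press_c0 and tray_in below 0.04 m and z of warped_press_c0 in the frame of tray_in below 0.015 m and angle between warped_press_c0's own z axis and vertical below 0.05 rad and contact force between tray and warped_press above 1 N and distance of each of sound_press_1_c0, sound_press_2_c0 from where it was at the start of the episode below 0.02 m and angle between each of sound_press_1_c0, sound_press_2_c0's own z axis and vertical below 0.03 rad); the robot touches nothing.
It fails at once if a press's plate is pushed by the fingers harder than 20 N (contact force between the fingers and sound_press_1_c0 above 20 N or contact force between the fingers and sound_press_2_c0 above 20 N or contact force between the fingers and warped_press_c0 above 20 N).
It fails at once if a sound press is moved more than 20 mm or lifted (distance of any of sound_press_1_c0, sound_press_2_c0 from where it was at the start of the episode above 0.02 m).
It fails at once if a bystander is moved more than 30 mm (distance of any of bowl, colander, glass_lid, cup_blue, cup_white, spoon from where it was at the start of the episode above 0.03 m).
It also fails if it takes over 72 s, if anything falls off the work surface, if the arm or the gripper's body presses on something with over 40 N, if the wrist force passes 120 N, or if a joint passes its speed limit or range.

## Working session

There is one attempt and no reset: what is moved stays moved. The work goes in short steps, Python scripts to look and compute and a tool call to move; the robot and the scene stay as the last step left them, time stands still between calls to the robot, and variables do not carry over. Pictures are saved under pics/ and viewed, at most 10 in all, crops included, and the job is handed in when it is done.

Besides the shell and the picture viewer there is one more tool, called as name(argument=value, ...) on one line, values as JSON. play_rows: Moves the arm, as the interface text tells. Its arguments: {"type":"object","properties":{"translation":{"type":"array","items":{"type":"array","items":{"type":"number"}}},"delta_rot":{"type":"array","items":{"type":"array","items":{"type":"number"}}},"grip":{"type":"array","items":{"type":"number"}},"squeeze":{"type":"number"}},"required":["translation","delta_rot","grip"]}

```bash
mkdir -p pics; ls; cat > h.py <<'E'
import numpy as np, cv2
from plant import r
def ray(cal,u,v):
    K=np.array(cal["intrinsics"]);d=np.linalg.inv(K)@[u,v,1];return np.array(cal["rotation"])@[d[0],-d[1],-d[2]]
def at_z(cal,u,v,z):
    e=np.array(cal["eye"]);d=ray(cal,u,v);return e+d*(z-e[2])/d[2]
def proj(cal,p):
    c=np.array(cal["rotation"]).T@(np.array(p)-cal["eye"]);q=np.array(cal["intrinsics"])@[c[0],-c[1],-c[2]];return q[:2]/q[2]
E
python3 - <<'E'
from h import *
a=r.snapshot("top");cv2.imwrite("pics/top.png",a)
for t in ["place_1","griddle","tray"]:
    for d in r.look_for("top",t):print(t,d["confidence"],np.round(d["point"],3))
b=r.snapshot("scene");cv2.imwrite("pics/scene.png",b)
print({k:(np.round(v,3).tolist() if k!="distortion" else v) for k,v in r.get_calibration("top").items()})
s=r.get_state();print(s["tool_pos"],s["eef_rot"],s["contact_force"],s["opening"],s["clock"])
E
```

```text
pics
place_1 0.96 [ 0.463 -0.009  0.026]
griddle 0.82 [ 0.459 -0.006  0.025]
tray 0.93 [ 0.345  0.606 -0.001]
tray 0.71 [ 0.748 -0.221  0.04 ]
tray 0.61 [0.248 0.406 0.004]
tray 0.6 [0.437 0.389 0.002]
{'intrinsics': [[519.192, 0.0, 316.789], [0.0, 519.192, 202.008], [0.0, 0.0, 1.0]], 'eye': [0.246, 0.124, 1.722], 'rotation': [-0.051, 0.055, 0.715, -0.696]}
[0.27783303 0.55962724 0.30234901] [ 2.28346197e-01  9.73579921e-01 -3.83547636e-04 -7.23640348e-05] [-0.40888473  0.33027921  0.84252332] 0.999482184986621 0.25
```

View pics/top.png

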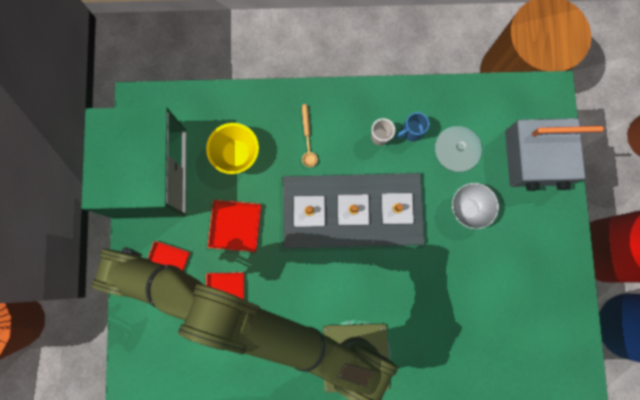

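View pics/scene.png

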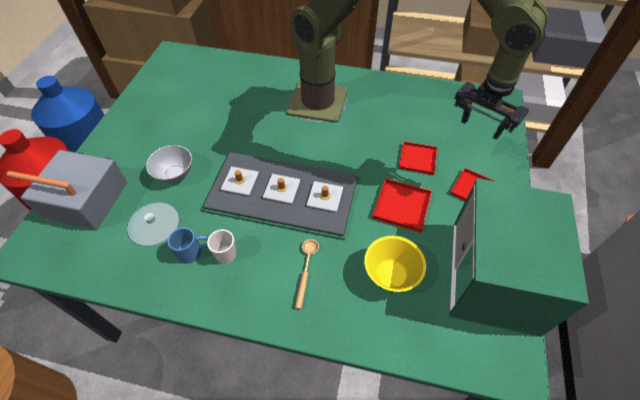

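The top picture shows three white-looking presses at (309,211), (353,209) and (397,208). Red trays are at (236,226) (largest), (168,255) and (226,287); the last two are smaller look-alikes. The bowl is at (475,205), on the griddle's other side. Next I measure sizes and take one close crop.

```bash
python3 - <<'E'
s=open('h.py').read().replace('from plant import r','from plant import r\nfrom scipy.spatial.transform import Rotation as R\ndef M(cal):\n    q=np.array(cal["rotation"]);return R.from_quat(q).as_matrix() if q.size==4 else q').replace('np.array(cal["rotation"])@','M(cal)@').replace('np.array(cal["rotation"]).T','M(cal).T')
open('h.py','w').write(s)
E
python3 - <<'E'
from h import *
a=cv2.imread("pics/top.png");cal=r.get_calibration("top")
hsv=cv2.cvtColor(a,cv2.COLOR_BGR2HSV)
def rects(mask,z,amin,box):
    m=np.zeros_like(mask);x0,y0,x1,y1=box;m[y0:y1,x0:x1]=mask[y0:y1,x0:x1]
    for c in cv2.findContours(m,cv2.RETR_EXTERNAL,cv2.CHAIN_APPROX_NONE)[0]:
        if cv2.contourArea(c)<amin: continue
        P=np.array([at_z(cal,*p,z)[:2] for p in c[:,0]],np.float32)
        print(np.round(cv2.minAreaRect(P),4) if 0 else cv2.minAreaRect(P), c[:,0].mean(0).round())
print("red");rects(((hsv[...,0]<8)|(hsv[...,0]>172)).astype(np.uint8)*(hsv[...,1]>150).astype(np.uint8)*255,.022,200,(130,180,280,310))
print("press");rects(((a.min(2)>140)*255).astype(np.uint8),.038,200,(285,175,425,245))
print("griddle");rects(((hsv[...,1]<75)*255).astype(np.uint8),.025,2000,(270,165,435,255))
for t in ["place_1","griddle","tray"]:
  for d in r.silhouettes("top",t)[:4]:
    m=d["pixels"].astype(np.uint8)*255;print(t,d["confidence"],m.sum()//255);rects(m,{"place_1":.038,"griddle":.025,"tray":.022}[t],50,(0,0,640,400))
crop=cv2.resize(a[170:310,130:435],None,fx=2.6,fy=2.6,interpolation=cv2.INTER_CUBIC);cv2.imwrite("pics/crop.png",crop)
s=r.get_state();print(R.from_quat(s["eef_rot"]).as_matrix().round(3))
E
```

```text
red
((0.2368054986000061, 0.4159527122974396), (0.12136805057525635, 0.08292090147733688), 88.44783020019531) [227. 283.]
((0.338336706161499, 0.5983686447143555), (0.12266726046800613, 0.06793421506881714), 70.30059814453125) [169. 256.]
((0.43336737155914307, 0.3834648132324219), (0.15959641337394714, 0.1593542993068695), 83.31436157226562) [234. 226.]
press
((0.4717572331428528, 0.13689173758029938), (0.09841422736644745, 0.09900277853012085), 88.4790267944336) [309. 211.]
((0.4745217561721802, -0.007485203444957733), (0.09893622249364853, 0.09915758669376373), 88.46751403808594) [353. 209.]
((0.47398605942726135, -0.15174737572669983), (0.09934373199939728, 0.09924653172492981), 88.46793365478516) [397. 208.]
griddle
((0.47239670157432556, -0.007616296410560608), (0.4593249261379242, 0.23910437524318695), 89.84549713134766) [352. 211.]
place_1 0.72 7670
((0.4702090322971344, -0.0035007447004318237), (0.46012070775032043, 0.24984975159168243), 89.9224853515625) [352. 211.]
griddle 0.67 7637
((0.4715450406074524, -0.004722878336906433), (0.4642329216003418, 0.2508655786514282), 89.90396881103516) [352. 211.]
tray 0.69 2343
((0.43137696385383606, 0.3835311233997345), (0.16529272496700287, 0.16081011295318604), 84.3486099243164) [234. 226.]
tray 0.67 639
((0.2367815375328064, 0.4159022271633148), (0.12126635015010834, 0.07654275745153427), 88.44744873046875) [227. 283.]
tray 0.62 693
((0.33861616253852844, 0.5994498133659363), (0.1245400458574295, 0.06314830482006073), 70.94198608398438) [168. 255.]
tray 0.62 7649
((0.47072312235832214, -0.007150724530220032), (0.46494415402412415, 0.25183767080307007), 89.41769409179688) [352. 212.]
[[-0.896  0.445 -0.   ]
 [ 0.445  0.896 -0.   ]
 [ 0.    -0.    -1.   ]]
```

View pics/crop.png

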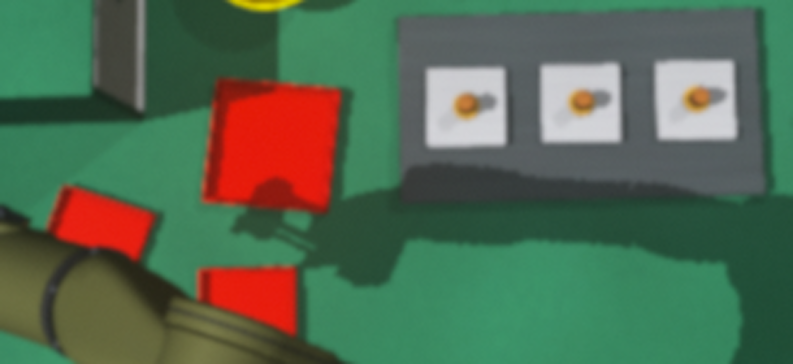

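The tray at (236,226) measures 159 mm, so it is the right one. The other reds at (168,255) and (226,287) measure about 120 mm. The presses are at (0.472,0.137), (0.4745,-0.0075) and (0.474,-0.152), each 99 mm, and line up with the griddle. Next I square the tool, shut the fingers and move over press 1's (+,+) corner.

play_rows(translation=[[0,0,0],[0,0,0],[0,0,0],[-0.0262,-0.042,0],[-0.0262,-0.042,0],[-0.0262,-0.042,0],[-0.0262,-0.042,0],[-0.0262,-0.042,0],[-0.0262,-0.042,0],[-0.0262,-0.042,0],[-0.0262,-0.042,0],[-0.0262,-0.042,0],[0,0,0.05],[0,0,0.05],[0,0,0.05],[0,0,0.03],[0,0,0.01],[0,0,0]], delta_rot=[[0,0,-8.8],[0,0,-8.8],[0,0,-8.8],[0,0,0],[0,0,0],[0,0,0],[0,0,0],[0,0,0],[0,0,0],[0,0,0],[0,0,0],[0,0,0],[0,0,0],[0,0,0],[0,0,0],[0,0,0],[0,0,0],[0,0,0]], grip=[-1,-1,-1,-1,-1,-1,-1,-1,-1,-1,-1,-1,-1,-1,-1,-1,-1,-1])

```text
clock: 2.65
tool_pos: [0.5139, 0.182, 0.1128]
eef_rot: [-0.0, 1.0, 0.0, 0.0]
contact_force: [-1.0, -0.0, 0.0]
opening: 0.001
finger_force: 0.0
```

play_rows(translation=[[0,0,0.006],[0,0,0.003],[0,0,0.001],[0,0,0.0005],[0,0,0]], delta_rot=[[0,0,0],[0,0,0],[0,0,0],[0,0,0],[0,0,0]], grip=[-1,-1,-1,-1,-1])

```text
clock: 3.28
tool_pos: [0.5138, 0.1819, 0.1024]
eef_rot: [0.0, 1.0, 0.0, 0.0]
contact_force: [-0.1, -0.3, -0.8]
opening: 0.003
finger_force: 0.2
```

play_rows(translation=[[0,0,0.0005],[0,0,0]], delta_rot=[[0,0,0],[0,0,0]], grip=[-1,-1])

```text
clock: 3.52
tool_pos: [0.5138, 0.1819, 0.102]
eef_rot: [0.0, 1.0, 0.0, 0.0]
contact_force: [-1.1, -0.7, 4.8]
opening: -0.0
finger_force: 2.1
```

play_rows(translation=[[0,0,-0.006],[0,-0.044,0],[0,-0.044,0],[0,0,0.004],[0,0,0.0015],[0,0,0.0007],[0,0,0]], delta_rot=[[0,0,0],[0,0,0],[0,0,0],[0,0,0],[0,0,0],[0,0,0],[0,0,0]], grip=[-1,-1,-1,-1,-1,-1,-1])

```text
clock: 4.4
tool_pos: [0.5138, 0.0947, 0.102]
eef_rot: [-0.001, 1.0, -0.0, 0.0]
contact_force: [-0.2, -2.7, 4.9]
opening: 0.006
finger_force: 2.6
```

play_rows(translation=[[0,0,-0.006],[0.041,0,0],[0.041,0,0],[0,0,0.004],[0,0,0.0015],[0,0,0.0005],[0,0,0]], delta_rot=[[0,0,0],[0,0,0],[0,0,0],[0,0,0],[0,0,0],[0,0,0],[0,0,0]], grip=[-1,-1,-1,-1,-1,-1,-1])

```text
clock: 5.28
tool_pos: [0.4326, 0.0949, 0.1022]
eef_rot: [-0.001, 1.0, 0.001, -0.0]
contact_force: [-1.2, 1.1, 0.4]
opening: 0.006
finger_force: 0.5
```

play_rows(translation=[[0,0,-0.006],[0,0.044,0],[0,0.044,0],[0,0,0.004],[0,0,0.0015],[0,0,0.0005],[0,0,0]], delta_rot=[[0,0,0],[0,0,0],[0,0,0],[0,0,0],[0,0,0],[0,0,0],[0,0,0]], grip=[-1,-1,-1,-1,-1,-1,-1])

```text
clock: 6.15
tool_pos: [0.4323, 0.1803, 0.1022]
eef_rot: [0.001, 1.0, -0.001, -0.001]
contact_force: [-0.3, -1.8, 2.5]
opening: 0.005
finger_force: 1.0
```

play_rows(translation=[[0,0,0.0006],[0,0,0]], delta_rot=[[0,0,0],[0,0,0]], grip=[-1,-1])

```text
clock: 6.4
tool_pos: [0.4322, 0.1804, 0.1017]
eef_rot: [0.001, 1.0, -0.001, -0.001]
contact_force: [-0.8, -1.9, 5.6]
opening: 0.007
finger_force: 3.3
```

play_rows(translation=[[0,0,-0.006],[0,-0.044,0],[0,-0.044,0],[0,0,0.004],[0,0,0.0015],[0,0,0.0005],[0,0,0]], delta_rot=[[0,0,0],[0,0,0],[0,0,0],[0,0,0],[0,0,0],[0,0,0],[0,0,0]], grip=[-1,-1,-1,-1,-1,-1,-1])

```text
clock: 7.28
tool_pos: [0.4328, 0.0949, 0.1018]
eef_rot: [-0.001, 1.0, -0.0, -0.0]
contact_force: [0.1, -1.3, 5.3]
opening: 0.002
finger_force: 2.8
```

Every corner of press 1 is firm. Next is press 2.

play_rows(translation=[[0,0,-0.006],[0,-0.03,0],[0,-0.028,0],[0,0,0.004],[0,0,0.0015],[0,0,0.0005],[0,0,0]], delta_rot=[[0,0,0],[0,0,0],[0,0,0],[0,0,0],[0,0,0],[0,0,0],[0,0,0]], grip=[-1,-1,-1,-1,-1,-1,-1])

```text
clock: 8.15
tool_pos: [0.4327, 0.0369, 0.1018]
eef_rot: [-0.001, 1.0, 0.001, -0.0]
contact_force: [0.9, 0.9, 3.2]
opening: 0.005
finger_force: 2.0
```

play_rows(translation=[[0,0,-0.006],[0,-0.044,0],[0,-0.044,0],[0,0,0.004],[0,0,0.0015],[0,0,0.0005],[0,0,0]], delta_rot=[[0,0,0],[0,0,0],[0,0,0],[0,0,0],[0,0,0],[0,0,0],[0,0,0]], grip=[-1,-1,-1,-1,-1,-1,-1])

```text
clock: 9.02
tool_pos: [0.4322, -0.0545, 0.1013]
eef_rot: [0.001, 1.0, -0.003, -0.0]
contact_force: [-0.6, -5.3, 10.6]
opening: 0.004
finger_force: 5.4
```

play_rows(translation=[[0,0,-0.006],[-0.041,0,0],[-0.041,0,0],[0,0,0.004],[0,0,0.0015],[0,0,0.0005],[0,0,0]], delta_rot=[[0,0,0],[0,0,0],[0,0,0],[0,0,0],[0,0,0],[0,0,0],[0,0,0]], grip=[-1,-1,-1,-1,-1,-1,-1])

```text
clock: 9.9
tool_pos: [0.5133, -0.0517, 0.1011]
eef_rot: [-0.001, 1.0, -0.001, 0.005]
contact_force: [6.5, -2.0, 11.9]
opening: 0.005
finger_force: 6.7
```

play_rows(translation=[[0,0,-0.006],[0,0.044,0],[0,0.044,0],[0,0,0.004],[0,0,0.0015],[0,0,0.0005],[0,0,0]], delta_rot=[[0,0,0],[0,0,0],[0,0,0],[0,0,0],[0,0,0],[0,0,0],[0,0,0]], grip=[-1,-1,-1,-1,-1,-1,-1])

```text
clock: 10.78
tool_pos: [0.5091, 0.0348, 0.0987]
eef_rot: [-0.0, 1.0, -0.002, -0.0]
contact_force: [-1.4, 2.1, 3.6]
opening: 0.003
finger_force: 1.7
```

play_rows(translation=[[0,0,0.0005],[0,0,0]], delta_rot=[[0,0,0],[0,0,0]], grip=[-1,-1])

```text
clock: 11.02
tool_pos: [0.5092, 0.0348, 0.0984]
eef_rot: [-0.0, 1.0, -0.002, 0.0]
contact_force: [-2.8, 1.7, 7.2]
opening: 0.005
finger_force: 3.2
```

```bash
python3 - <<'E'
from h import *
s=r.get_state();print(s["tool_pos"],s["contact_force"],s["finger_force"])
a=r.snapshot("wrist");cv2.imwrite("pics/w1.png",a)
a=r.snapshot("top");cv2.imwrite("pics/t2.png",cv2.resize(a[170:250,270:440],None,fx=4,fy=4,interpolation=cv2.INTER_CUBIC))
w=r.get_calibration("wrist")
cv2.imwrite("pics/both.png",np.vstack([cv2.imread("pics/t2.png")[:200,:640],cv2.imread("pics/w1.png")]))
E
```

```text
[0.50918477 0.03484424 0.09840174] [-2.76562041  1.72648515  7.20053789] 3.178118247888051
```

View pics/both.png

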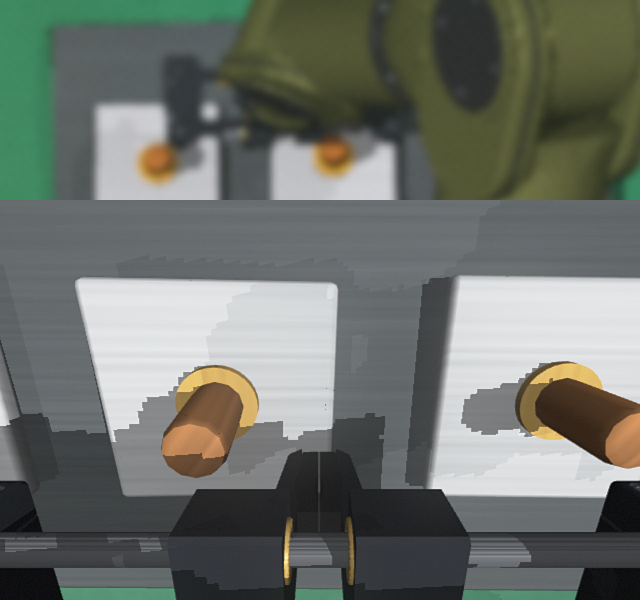

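The wrist view shows the shut fingertips on press 2's corner (tip at about (319,470)). The tip has sunk about 3.6 mm at low force before going firm, so this is the hovering corner. I push a little firmer and hold, then measure the tilt from how far the knob top shifts.

play_rows(translation=[[0,0,0.0004],[0,0,0],[0,0,0]], delta_rot=[[0,0,0],[0,0,0],[0,0,0]], grip=[-1,-1,-1])

```text
clock: 11.5
tool_pos: [0.5092, 0.0349, 0.0983]
eef_rot: [-0.0, 1.0, -0.002, 0.0]
contact_force: [-2.2, 2.1, 8.3]
opening: 0.006
finger_force: 4.4
```

```bash
cat >> h.py <<'E'
def knob(z=.08):
    c=r.get_calibration("wrist");a=r.snapshot("wrist")
    h=cv2.cvtColor(a,cv2.COLOR_BGR2HSV).astype(int)
    m=((h[...,2]>150)&(h[...,1]>90)&(h[...,0]>5)&(h[...,0]<15)).astype(np.uint8)*255
    m=cv2.morphologyEx(m,cv2.MORPH_OPEN,np.ones((5,5)))
    out=[]
    for k in cv2.findContours(m,cv2.RETR_EXTERNAL,cv2.CHAIN_APPROX_NONE)[0]:
        if cv2.contourArea(k)<300: continue
        (u,v),w=cv2.minEnclosingCircle(k);e=cv2.fitEllipse(k);out.append((np.round([u,v,w],1).tolist(),np.round(e[0]+e[1],1).tolist(),at_z(c,*e[0],z).round(4).tolist()))
    return a,out
E
python3 - <<'E'
from h import *
a,o=knob();cv2.imwrite("pics/push.png",a);print(*o,sep="\n")
h=cv2.cvtColor(a,cv2.COLOR_BGR2HSV);print([h[v,u].tolist() for u,v in [(195,250),(195,200),(230,180),(250,210),(185,255)]])
print(r.get_state()["tool_pos"],r.get_state()["contact_force"])
E
```

```text
([192.6, 248.5, 31.1], [192.1, 241.7, 33.5, 66.0], [0.4737, -0.0061, 0.08])
([629.0, 240.0, 27.9], [625.0, 242.9, 34.9, 56.2], [0.4736, 0.1307, 0.08])
[[13, 134, 186], [14, 127, 94], [20, 131, 224], [19, 130, 218], [13, 131, 111]]
[0.50914417 0.03491015 0.09825351] [-2.38315423  1.59269762  8.83519582]
```

play_rows(translation=[[0,0,-0.004],[0,0,-0.008],[0,0,0]], delta_rot=[[0,0,0],[0,0,0],[0,0,0]], grip=[-1,-1,-1])

```text
clock: 11.92
tool_pos: [0.5104, 0.035, 0.1103]
eef_rot: [-0.0, 1.0, -0.002, 0.001]
contact_force: [0.9, 0.8, -0.2]
opening: 0.003
finger_force: 0.0
```

```bash
python3 - <<'E'
from h import *
a,o=knob();cv2.imwrite("pics/rel.png",a);print(*o,sep="\n")
print(r.get_state()["tool_pos"],r.get_state()["contact_force"])
E
```

```text
([193.0, 222.9, 29.1], [193.4, 221.4, 48.0, 56.6], [0.4728, -0.0094, 0.08])
([608.3, 222.1, 31.1], [608.4, 221.6, 45.8, 61.3], [0.4726, 0.1344, 0.08])
[0.51017127 0.03511767 0.11003601] [ 0.35045087 -0.53161159 -0.14597642]
```

Released, the corner rises and the knob top swings back 3.3 mm in y. That fits about 0.08 rad of tilt. Press 2 is the warped one, with its knob at about (0.473,-0.009). I rise, open and straddle the knob.

play_rows(translation=[[0,0,-0.05],[0.037,-0.044,0],[0,0,0],[0,0,0],[0,0,0],[0,0,0.03],[0,0,0.018],[0,0,0.004],[0,0,0]], delta_rot=[[0,0,0],[0,0,0],[0,0,0],[0,0,0],[0,0,0],[0,0,0],[0,0,0],[0,0,0],[0,0,0]], grip=[-1,1,1,1,1,1,1,1,1])

```text
clock: 13.1
tool_pos: [0.4731, -0.0078, 0.1079]
eef_rot: [-0.001, 1.0, -0.001, 0.001]
contact_force: [0.4, 0.2, 0.4]
opening: 0.888
finger_force: 0.0
```

play_rows(translation=[[0,0,0],[0,0,0],[0,0,0],[0,0,0],[0,0,0],[0,0,0],[0,0,0],[0,0,0],[0,0,-0.004],[0,0,-0.006],[0,0,0],[0,0,0]], delta_rot=[[0,0,0],[0,0,0],[0,0,0],[0,0,0],[0,0,0],[0,0,0],[0,0,0],[0,0,0],[0,0,0],[0,0,0],[0,0,0],[0,0,0]], grip=[-1,-1,-1,-1,-1,-1,-1,-1,-1,-1,-1,-1], squeeze=9)

```text
clock: 14.6
tool_pos: [0.4727, -0.0084, 0.1179]
eef_rot: [-0.001, 1.0, -0.002, 0.0]
contact_force: [-0.9, -0.1, -6.0]
opening: 0.247
finger_force: 9.0
```

play_rows(translation=[[0,0,-0.01],[0,0,-0.015],[0,0,-0.02],[0,0,-0.02],[0,0,-0.02],[0,0,-0.015],[0,0,-0.005],[0,0,0]], delta_rot=[[0,0,0],[0,0,0],[0,0,0],[0,0,0],[0,0,0],[0,0,0],[0,0,0],[0,0,0]], grip=[-1,-1,-1,-1,-1,-1,-1,-1])

```text
clock: 15.6
tool_pos: [0.4724, -0.0083, 0.2231]
eef_rot: [-0.001, 1.0, -0.002, 0.001]
contact_force: [-0.5, 0.3, -6.6]
opening: 0.241
finger_force: 9.0
```

```bash
python3 - <<'E'
from h import *
a,o=knob(.19);cv2.imwrite("pics/held.png",a)
E
```

```text
(no output)
```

View pics/held.png

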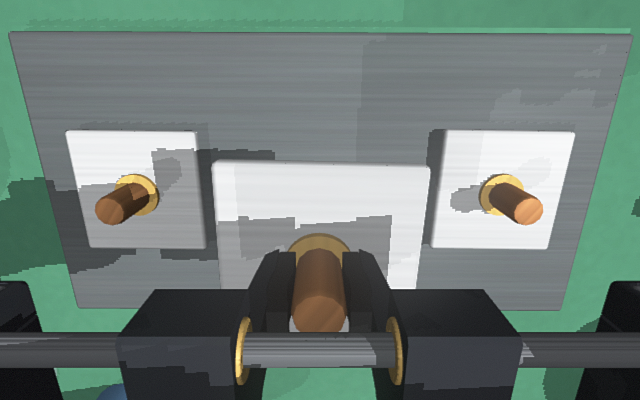

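The held picture shows the press level in the fingers (plate top edge at row ~165) and both sound presses still in place at (135,190) and (505,190). I carry it to the tray.

play_rows(translation=[[0,0.01,0],[0,0.02,0],[0.004,0.03,0],[0.004,0.03,0],[0.004,0.03,0],[0.004,0.03,0],[0.004,0.03,0],[0.004,0.03,0],[0.004,0.03,0],[0.004,0.03,0],[0.004,0.03,0],[0.004,0.03,0],[0,0.03,0],[0,0.02,0],[0,0.011,0],[0,0,0],[0,0,0]], delta_rot=[[0,0,0],[0,0,0],[0,0,0],[0,0,0],[0,0,0],[0,0,0],[0,0,0],[0,0,0],[0,0,0],[0,0,0],[0,0,0],[0,0,0],[0,0,0],[0,0,0],[0,0,0],[0,0,0],[0,0,0]], grip=[-1,-1,-1,-1,-1,-1,-1,-1,-1,-1,-1,-1,-1,-1,-1,-1,-1])

```text
clock: 17.77
tool_pos: [0.4322, 0.3815, 0.2212]
eef_rot: [-0.0, 1.0, -0.003, 0.0]
contact_force: [0.4, -0.0, -6.9]
opening: 0.246
finger_force: 9.0
```

```bash
python3 - <<'E'
from h import *
a=r.snapshot("scene")
cv2.imwrite("pics/s2.png",cv2.resize(a[60:320,200:520],None,fx=2.2,fy=2.2,interpolation=cv2.INTER_CUBIC));print(r.get_state()["q"].round(2) if hasattr(r.get_state()["q"],'round') else r.get_state()["q"])
E
```

```text
[-0.44  0.81 -0.65  1.78  0.66  0.8   0.15]
```

View pics/s2.png

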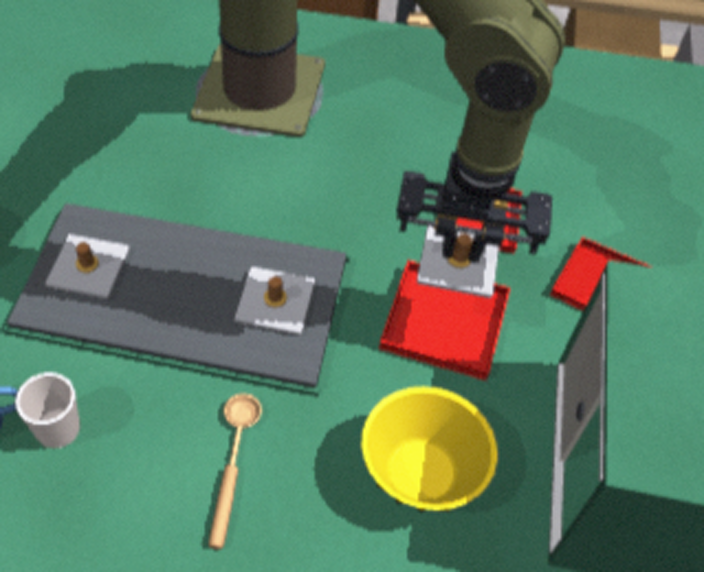

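The press hangs over the large tray, level, with the sound presses on the griddle. I lower it.

play_rows(translation=[[0,0,0.01],[0,0,0.02],[0,0,0.025],[0,0,0.025],[0,0,0.02],[0,0,0.015],[0,0,0.01],[0,0,0.004],[0,0,0.002],[0,0,0.001],[0,0,0]], delta_rot=[[0,0,0],[0,0,0],[0,0,0],[0,0,0],[0,0,0],[0,0,0],[0,0,0],[0,0,0],[0,0,0],[0,0,0],[0,0,0]], grip=[-1,-1,-1,-1,-1,-1,-1,-1,-1,-1,-1])

```text
clock: 19.2
tool_pos: [0.4324, 0.3826, 0.09]
eef_rot: [-0.001, 1.0, -0.001, 0.001]
contact_force: [0.3, -0.2, -6.9]
opening: 0.25
finger_force: 9.0
```

play_rows(translation=[[0,0,0.0015],[0,0,0.001],[0,0,0]], delta_rot=[[0,0,0],[0,0,0],[0,0,0]], grip=[-1,-1,-1])

```text
clock: 19.58
tool_pos: [0.4324, 0.3824, 0.0873]
eef_rot: [-0.001, 1.0, -0.002, 0.001]
contact_force: [-0.5, -1.5, -4.5]
opening: 0.245
finger_force: 9.0
```

play_rows(translation=[[0,0,0.0007],[0,0,0]], delta_rot=[[0,0,0],[0,0,0]], grip=[-1,-1])

```text
clock: 19.82
tool_pos: [0.4324, 0.3825, 0.0869]
eef_rot: [-0.001, 1.0, -0.002, 0.001]
contact_force: [-0.9, -2.6, 0.7]
opening: 0.243
finger_force: 9.0
```

It is resting on the tray floor. I release and rise.

play_rows(translation=[[0,0,0],[0,0,0],[0,0,0],[0,0,0],[0,0,-0.03],[0,0,-0.05],[0,0,-0.05],[0.03,0,-0.04],[0.02,0.03,0],[0,0.05,0],[0,0.05,0],[0,0.05,0],[0,0,0],[0,0,0],[0,0,0]], delta_rot=[[0,0,0],[0,0,0],[0,0,0],[0,0,0],[0,0,0],[0,0,0],[0,0,0],[0,0,0],[0,0,0],[0,0,0],[0,0,0],[0,0,0],[0,0,0],[0,0,0],[0,0,0]], grip=[1,1,1,1,1,1,1,1,1,1,1,1,1,1,1])

```text
clock: 21.7
tool_pos: [0.3827, 0.5613, 0.2557]
eef_rot: [-0.0, 1.0, -0.002, 0.001]
contact_force: [-0.0, -0.8, 0.1]
opening: 1.003
finger_force: 0.0
```

```bash
python3 - <<'E'
from h import *
a=r.snapshot("top")
cv2.imwrite("pics/t3.png",cv2.resize(a[90:310,140:500],None,fx=2.2,fy=2.2,interpolation=cv2.INTER_CUBIC))
cal=r.get_calibration("top")
m=((a.min(2)>110)*255).astype(np.uint8);m[:,:200]=0;m[:175]=0;m[245:]=0;m[:,425:]=0
for c in cv2.findContours(m,cv2.RETR_EXTERNAL,cv2.CHAIN_APPROX_NONE)[0]:
    if cv2.contourArea(c)>200:
        z=.017 if c[:,0,0].mean()<270 else .038
        print(cv2.minAreaRect(np.array([at_z(cal,*p,z)[:2] for p in c[:,0]],np.float32)))
E
```

```text
((0.4750993847846985, 0.138383150100708), (0.10182220488786697, 0.09905969351530075), 88.47943115234375)
((0.4773160219192505, -0.15100984275341034), (0.10248041898012161, 0.09930431097745895), 88.46833038330078)
```

View pics/t3.png

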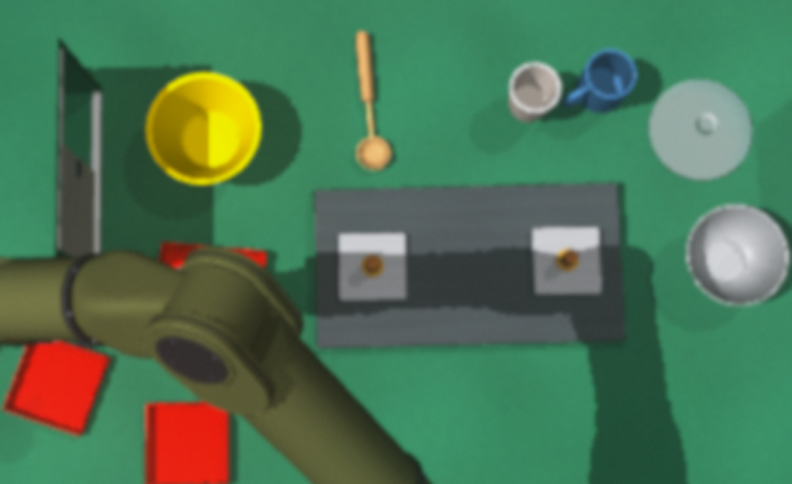

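Both sound presses stand where they were, at (372,265) and (567,260) in the crop. The arm hides the tray from above, so I check it with the scene camera.

```bash
python3 - <<'E'
from h import *
a=r.snapshot("scene")
cv2.imwrite("pics/s3.png",cv2.resize(a[120:320,330:520],None,fx=3,fy=3,interpolation=cv2.INTER_CUBIC))
E
```

```text
(no output)
```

View pics/s3.png

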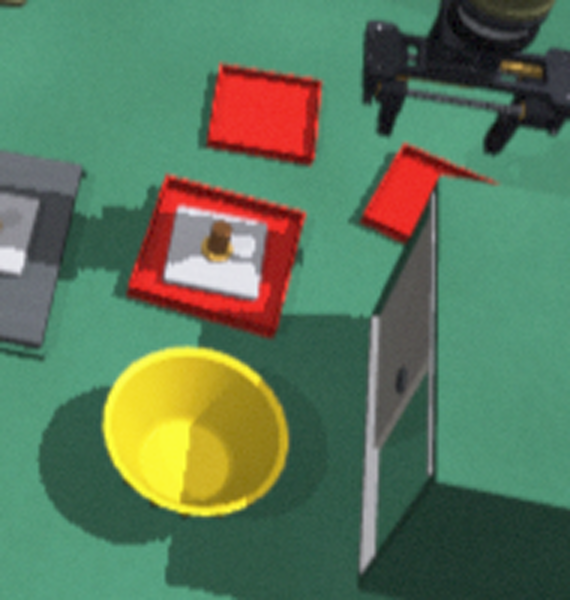

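The press lies flat and centred in the large tray at (217,253) in the crop, and the gripper is clear.

```bash
python3 -c "
from plant import r
print(r.finish_job())"
```

```text
the job is handed in; nothing more can be done
None
```

The middle press (place_2) was the warped one; it now lies flat and let go in the large red tray, with the other two presses and everything else still in place, and the job is handed in. I did not probe place_3 once place_2 rocked.

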